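# Put the practice joints back in their own trays

### The job

The four brazed practice joints have been put back in one another's trays. Put each one upright and flat in its own tray, the one whose tag shows it: T joint in the blue tray, corner joint in the orange, tube-on-plate in the green, nut-on-plate in the red. The bare firebrick is free to park one on meanwhile; set the joints down rather than drop them, and leave the flux jar where it stands.

Things in the scene. Friction and masses are not known exactly. Their poses are not given: they have to be found in the camera images.
- tee_joint: The T joint, a dark steel plate with a bright silvery plate standing upright along its middle (inverted T). The upright is 60 mm long (along x), 8 mm thick (y), centred on the base, its top 48 mm above the underside. 0.3-0.4 kg. Base plate 60 x 50 x 8 mm (x, y, z), loose. Origin: centre of its underside, z up. At the start it lies flat in another joint's tray.
- corner_joint: The corner joint, a dark steel plate with a brass-yellow plate standing upright flush along one long edge (L shape). The upright is 60 mm long (along x), 8 mm thick, centred at y = +21 mm, its top 48 mm above the underside. 0.3-0.4 kg. Base plate 60 x 50 x 8 mm (x, y, z), loose. Origin: centre of its underside, z up. At the start it lies flat in another joint's tray.
- tube_joint: The tube-on-plate joint, a dark steel plate with a round copper tube, 28 mm in diameter, standing on its middle, its top 48 mm above the underside. 0.2-0.3 kg. Base plate 60 x 50 x 8 mm (x, y, z), loose. Origin: centre of its underside, z up. At the start it lies flat in another joint's tray.
- nut_joint: The nut-on-plate joint, a dark steel plate with a long bright hexagon nut, 30 mm across flats, standing on its middle, its top 44 mm above the underside; two of its flats face +y and -y. 0.3-0.4 kg. Base plate 60 x 50 x 8 mm (x, y, z), loose. Origin: centre of its underside, z up. At the start it lies flat in another joint's tray.
- tee_tray: Blue low steel tray, home of the T joint; the white tag beside it shows an inverted T. Fixed. Outside 106 x 98 mm (x, y), inside 98 x 90 mm, rim 12 mm high, floor 3 mm thick; the tag's lip, as high as the rim, adds 36 mm on the +y side. Origin: centre of the tray on the bench top, z up.
- corner_tray: Orange low steel tray, home of the corner joint; the white tag beside it shows an L. Fixed. Outside 106 x 98 mm (x, y), inside 98 x 90 mm, rim 12 mm high, floor 3 mm thick; the tag's lip, as high as the rim, adds 36 mm on the +y side. Origin: centre of the tray on the bench top, z up.
- tube_tray: Green low steel tray, home of the tube-on-plate joint; the white tag beside it shows a ring in a square. Fixed. Outside 106 x 98 mm (x, y), inside 98 x 90 mm, rim 12 mm high, floor 3 mm thick; the tag's lip, as high as the rim, adds 36 mm on the +y side. Origin: centre of the tray on the bench top, z up.
- nut_tray: Red low steel tray, home of the nut-on-plate joint; the white tag beside it shows a hexagon in a square. Fixed. Outside 106 x 98 mm (x, y), inside 98 x 90 mm, rim 12 mm high, floor 3 mm thick; the tag's lip, as high as the rim, adds 36 mm on the +y side. Origin: centre of the tray on the bench top, z up.
- firebrick: Cream half firebrick, bare and free to park a joint on, fixed: 114 x 110 x 32 mm (x, y, z). Origin: centre of its underside on the bench, so its flat top is 32 mm above the origin.
- flux_jar: Amber glass flux jar with a white lid, 48 mm in diameter, 62 mm high, loose, standing among the trays; to be left alone. Origin: centre of its underside.

How it is judged (in metres and radians):
At the end, for the whole second after the job is handed in: Each of the four joints lies upright and flat (within 3.4 degrees) on the floor of its own tray, inside the rim (origin within 30 mm of the tray's centre and less than 3 mm above the floor), let go and at rest (horizontal distance between tee_joint and tee_tray below 0.03 m and z of tee_joint in the frame of tee_tray between 0 and 0.006 m and angle between each of tee_joint, corner_joint, tube_joint, nut_joint's own z axis and vertical below 0.06 rad and linear speed of each of tee_joint, corner_joint, tube_joint, nut_joint below 0.02 m/s and horizontal distance between corner_joint and corner_tray below 0.03 m and z of corner_joint in the frame of corner_tray between 0 and 0.006 m and horizontal distance between tube_joint and tube_tray below 0.03 m and z of tube_joint in the frame of tube_tray between 0 and 0.006 m and horizontal distance between nut_joint and nut_tray below 0.03 m and z of nut_joint in the frame of nut_tray between 0 and 0.006 m); the robot touches nothing.
It fails at once if the flux jar is moved more than 20 mm or tipped (distance of flux_jar from where it was at the start of the episode above 0.02 m or angle between flux_jar's own z axis and vertical above 0.4 rad).
It fails at once if the T joint is dropped: it moves faster than 0.9 m/s with no finger on it (linear speed of tee_joint above 0.9 m/s and contact force between tee_joint and the fingers below 0.1 N).
It fails at once if the corner joint is dropped: it moves faster than 0.9 m/s with no finger on it (linear speed of corner_joint above 0.9 m/s and contact force between corner_joint and the fingers below 0.1 N).
It fails at once if the tube-on-plate joint is dropped: it moves faster than 0.9 m/s with no finger on it (linear speed of tube_joint above 0.9 m/s and contact force between tube_joint and the fingers below 0.1 N).
It fails at once if the nut-on-plate joint is dropped: it moves faster than 0.9 m/s with no finger on it (linear speed of nut_joint above 0.9 m/s and contact force between nut_joint and the fingers below 0.1 N).
It also fails if it takes over 131 s, if anything falls off the work surface, if the arm or the gripper's body presses on something with over 40 N, if the wrist force passes 120 N, or if a joint passes its speed limit or range.

### The arm

A 7-joint arm with a two-finger parallel gripper is mounted at the origin on the work surface. World frame = base frame: x ahead of the robot, y to its left, z up, the work surface at z = 0. Lengths are in mm, angles in rad, forces in N, time in s.
With the tool pointing down it reaches from about 350 to 900 mm from the base axis. Payload 7.2 kg.
Tool frame: the origin (TCP) lies between the finger pads; the fingertips stand 22 mm ahead of it and the grasp point (between the pads) lies 3 mm ahead of it (nose_length is the distance from the TCP to the fingertips, in mm); z points along the fingers, y is the line along which they close (so a half turn about z gives the same grasp; the last joint's range is limited). The gripper opens to 85 mm and grips with 20 to 120 N. Pads are 22 mm wide; open, the fingers measure 114 mm over their backs; the gripper's body (76 mm by 85 mm) begins 54 mm behind the grasp point. The pads swing forward as they close: fully open they stand 13 mm farther back than shut.
Start: joints at [-0.068, 0.411, -0.013, 1.596, 0.006, 1.134, -0.082], TCP at [625.002, -0.011, 253.297] pointing down, gripper open.
Joint ranges: [-2.95, 2.95], [-0.29, 1.99], [-1.47, 1.44], [0.14, 2.54], [-1.03, 4.17], [0.13, 1.85], [-2.86, 2.86]. Speed limits (rad/s): [2.39, 2.39, 3.01, 3.01, 3.14, 3.14, 3.14].

### API

Orientations are given as a rotation vector (axis times angle).
In Python, from workcell import read_state, get_image, camera_info, sign_off, nose_length gives the robot as it stands. The module is installed in compiled form; this text tells all that it offers.
- The arm moves only by the shell command python3 -m pendant 'ROWS' [OPENING]. ROWS is JSON, a list of rows, each a list of 2 entries, a list of its own where there are three numbers: the shift along the world's x, y, z in mm, then the turn, a rotation vector about the world's x, y, z in rad. In form: [[[tx, ty, tz], [ax, ay, az]], ...]. A call has 1 to 12 rows; each row is the pose to reach, as a shift and turn from the pose commanded when the call began; what a row does not reach only later rows make up. A row lasts 1/8 s, in which the tool goes at most 62.5 mm and 10.7 degrees, less where a joint would pass 70% of its speed; a pose out of reach is approached as far as the arm can. A call with a gripper value outside its range is refused whole. OPENING is the finger opening in mm, from 0 to 85.4, set as the call begins (- or left out, the last holds). The fingers move at their own pace and stop on an object; the grip force is fixed at half the most. Time passes only in rows, so rows that repeat a pose let the fingers close. It gives the time, the measured TCP pose, the force, the opening and the grip force at its end, in the units of the state.
- read_state(): the state, without advancing time (a new reading comes with each control period).
- get_image(name): name is "scene" or "side" or "wrist"; returns the picture (420x560x3 uint8, red, green, blue); there is no depth.
- camera_info(name): a dict with "K" (3x3 intrinsics, pixels), "rvec" (rotation vector, rad) and "tvec" (3), from world to camera coordinates, as OpenCV has them. Camera axes: x right, y down, z forward; pixel columns grow to the right and rows downward; lengths in mm; the calibration is good to about 2 mm. The wrist camera is an equidistant fisheye: a pixel r from the principal point sees the ray r / f radians off the axis. A picture is of the moment at which its call begins: read the wrist's pose just before it. camera_info takes no time and is no camera call; for the wrist camera it gives the pose at the moment of the call.
- sign_off(): hands the job in; it is judged then, once.
The state is a dict: "clock": time; "joints": joint angles; "joint_velocities": joint speeds; "tau": joint torques, N m; "eef_pos": TCP position; "eef_rot": TCP orientation; "force": force on the tool from outside, world axes, zero at the start; "wrist_torque": the same for the moment, N m; "opening": finger opening in mm; "grip_force": force on a finger pad.
Only numpy, scipy, OpenCV 4.12 (cv2) and the standard library are available. Lean on these libraries where they do the work, as an engineer would, in place of code of your own. Each camera call takes 0.05 s, during which the arm holds its last target. There are 200 camera calls.

## Working session

There is one attempt and no reset: what is moved stays moved. The work goes in short steps, Python scripts to look and compute and a shell command to move; the robot and the scene stay as the last step left them, time stands still between calls to the robot, and variables do not carry over. Pictures are saved under pics/ and viewed, at most 14 in all, crops included, and the job is handed in when it is done.

```bash
mkdir -p pics
cat > h.py <<'E'
import numpy as np, cv2
from workcell import *
def grab(n,f):
    ci=camera_info(n); im=get_image(n); cv2.imwrite('pics/'+f,im[:,:,::-1]); return im,ci
def ray(ci,uv,fish=False):
    K=np.array(ci['K'],float);R=cv2.Rodrigues(np.array(ci['rvec'],float))[0];t=np.array(ci['tvec'],float)
    x=(uv[0]-K[0,2])/K[0,0];y=(uv[1]-K[1,2])/K[1,1]
    if fish:
        r=np.hypot(x,y);d=np.array([x/r*np.sin(r),y/r*np.sin(r),np.cos(r)]) if r>0 else np.array([0,0,1.])
    else: d=np.array([x,y,1.])
    return -R.T@t,R.T@d
def onz(ci,uv,z,fish=False):
    o,d=ray(ci,uv,fish);return o+d*(z-o[2])/d[2]
E
python3 - <<'E'
from h import *
a,c=grab('scene','s0.png');b,d=grab('side','d0.png')
print(c,d,onz(c,(280,210),0),onz(d,(280,210),0));print(read_state())
E
```

```text
{'K': array([[517.5701766 ,   0.        , 279.77631137],
       [  0.        , 517.5701766 , 214.47405067],
       [  0.        ,   0.        ,   1.        ]]), 'rvec': array([ 0.80381441,  2.39071914, -1.2558337 ]), 'tvec': array([ 420.38800981, -141.51792625, 1373.00148229])} {'K': array([[393.47660554,   0.        , 281.53717434],
       [  0.        , 393.47660554, 201.91498435],
       [  0.        ,   0.        ,   1.        ]]), 'rvec': array([ 0.76421411, -2.63060212,  1.05011784]), 'tvec': array([437.59907066, 250.95983718, 548.27310457])} [483.93074678 -61.71488962   0.        ] [545.91370612 -37.79838539   0.        ]
{'clock': 0.1, 'joints': array([-0.06819544,  0.41181322, -0.01269938,  1.59696876,  0.00558501,
        1.13429143, -0.08219481]), 'joint_velocities': array([ 6.12561733e-04, -1.87234975e-03, -1.87151615e-04, -1.87333596e-03,
       -4.78565966e-05, -1.48406222e-03, -2.27933656e-04]), 'tau': array([ 4.07594271e-03, -6.01830769e+01,  6.85093571e-01, -3.00088871e+01,
        1.40752629e-02,  6.54632138e-03,  2.04316666e-05]), 'eef_pos': array([ 6.24584004e+02, -4.15855990e-02,  2.52537926e+02]), 'eef_rot': array([-2.22075904e+00, -2.22077448e+00,  1.70540867e-03]), 'force': array([ 0.09267747,  0.01113658, -0.31999633]), 'wrist_torque': array([-0.00955764, -0.03204133,  0.04502062]), 'grip_force': 0.0, 'opening': 85.28322134031497}
```

View pics/s0.png

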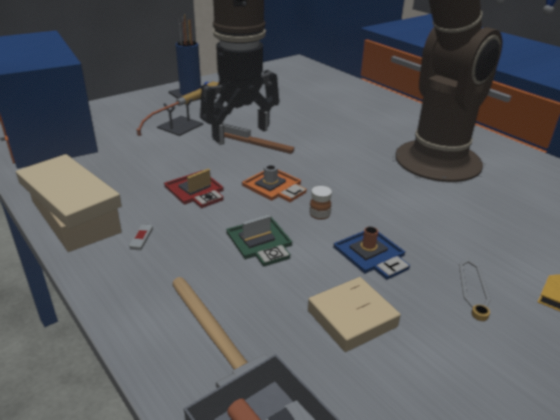

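View pics/d0.png

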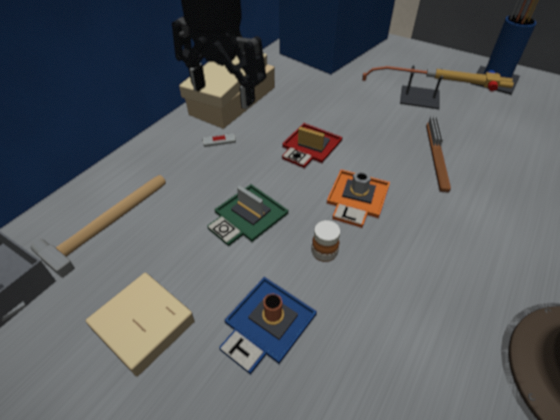

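The scene shows the corner joint in the red tray (194,187), the nut in orange (274,183), the T in green (258,236), the tube in blue (370,248), the jar at (321,202) and the brick at (353,312). The side view agrees: blue (271,318), orange (359,193), green (252,212), red (312,142), brick (140,320), jar (326,240).

```bash
cat >> h.py <<'E'
RANGES={'blue':(105,122),'orange':(6,16),'green':(65,92),'red':(172,182)}
def trays(im,ci,fish=False,roi=None,z=12,minA=250):
    hsv=cv2.cvtColor(im,cv2.COLOR_RGB2HSV);out={}
    for n,(a,b) in RANGES.items():
        h=hsv[:,:,0].astype(int); 
        m=((h>=a)&(h<=b))|((h+180>=a)&(h+180<=b))
        m&=(hsv[:,:,1]>110)&(hsv[:,:,2]>40)
        m=cv2.morphologyEx(m.astype(np.uint8),cv2.MORPH_CLOSE,np.ones((7,7)))
        cs,_=cv2.findContours(m,cv2.RETR_EXTERNAL,cv2.CHAIN_APPROX_NONE)
        for c in cs:
            if cv2.contourArea(c)<minA: continue
            p=np.array([onz(ci,q,z,fish)[:2] for q in c[:,0]],np.float32)
            out.setdefault(n,[]).append((cv2.minAreaRect(p),c[:,0].mean(0).round()))
    return out
E
python3 - <<'E'
from h import *
for n in('scene','side'):
    im=cv2.imread({'scene':'pics/s0.png','side':'pics/d0.png'}[n])[:,:,::-1].copy();ci=camera_info(n)
    for k,v in trays(im,ci).items():
        for r,c in v:
            if 300<np.linalg.norm(r[0])<1000: print(n,k,np.round(r[0]),np.round(r[1]),round(r[2]),c)
P={'tube top':((370,233),(273,302),48),'nut top':((271,171),(362,178),47),'jar':((321,193),(327,231),62),'brick':((353,303),(140,312),32)}
for k,(a,b,z) in P.items(): print(k,onz(camera_info('scene'),a,z).round(),onz(camera_info('side'),b,z).round())
E
```

```text
scene blue [996. -93.] [175.  21.] 84 [ 40. 294.]
scene blue [439. 183.] [134. 108.] 86 [370. 253.]
scene orange [852. 323.] [30. 42.] 0 [242. 412.]
scene orange [ 435. -139.] [112. 137.] 10 [274. 186.]
scene orange [-459.  -48.] [517. 237.] 25 [517. 113.]
scene orange [-474. -589.] [653. 229.] 43 [395.  68.]
scene red [ 598. -232.] [105. 131.] 0 [193. 190.]
side blue [435. 182.] [133. 106.] 85 [269. 326.]
side orange [ 431. -137.] [105. 140.] 10 [357. 197.]
side orange [ 336. -355.] [ 21. 228.] 25 [437. 158.]
side green [588.  20.] [128. 102.] 79 [258. 219.]
side red [ 593. -230.] [138. 106.] 90 [309. 146.]
tube top [436. 163.  48.] [432. 159.  48.]
nut top [ 444. -149.   47.] [ 433. -158.   47.]
jar [431.  11.  62.] [424.   8.  62.]
brick [588. 272.  32.] [596. 272.  32.]
```

Run:
```python
from h import *
im,ci=grab('wrist','w0.png');print(ci)
o,d=ray(ci,(ci['K'][0][2],ci['K'][1][2]),True);print(o,d)
for k,v in trays(im,ci,True).items():
    for r,c in v: print(k,np.round(r[0]),np.round(r[1]),round(r[2]),c)
```

```text
{'K': array([[325.1922621 ,   0.        , 280.06301644],
       [  0.        , 325.1922621 , 208.07546046],
       [  0.        ,   0.        ,   1.        ]]), 'rvec': array([-2.82912458e+00, -6.03150625e-04,  1.51642619e-04]), 'tvec': array([-624.64606566,  -40.07860949,  379.67058179])}
[624.67817545  78.82549653 373.50029608] [-3.90682638e-05 -3.07408087e-01 -9.51577777e-01]
blue [1141. -278.] [ 276. 1130.] 25 [538. 205.]
blue [436. 170.] [111. 108.] 85 [123.  43.]
orange [ 356. -389.] [ 29. 106.] 28 [133. 389.]
orange [ 413. -122.] [136.  90.] 40 [132. 264.]
orange [426.   5.] [30. 47.] 19 [119. 175.]
orange [421. 166.] [30. 46.] 72 [109.  45.]
green [589.   5.] [105. 103.] 79 [249. 172.]
red [ 595. -224.] [125. 105.] 89 [260. 333.]
```

View pics/w0.png

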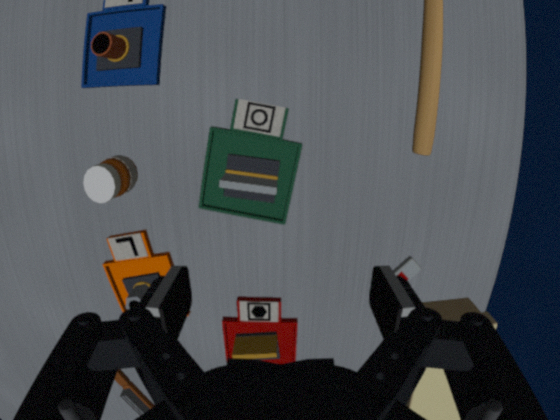

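The wrist view shows the T in green with its upright top running (220,183)–(277,190), the tube in blue at (102,44), the jar at (100,183), and the corner joint in red at (255,347). Columns grow with +x, rows with −y.

```bash
python3 - <<'E'
import cv2,numpy as np
im=cv2.imread('pics/w0.png')
a=cv2.resize(im[120:230,190:310],None,fx=5,fy=5,interpolation=cv2.INTER_CUBIC)
cv2.imwrite('pics/c1.png',a)
E
python3 -m pendant '[[[-30,25,0],[0,0,0.16]],[[-70,60,0],[0,0,0.32]],[[-110,90,0],[0,0,0.48]],[[-150,120,0],[0,0,0.64]],[[-165,145,0],[0,0,0.8]],[[-180,150,-20],[0,0,0.96]],[[-188,155,-40],[0,0,1.12]],[[-188,165,-40],[0,0,1.28]],[[-188,165,-40],[0,0,1.44]],[[-188,165,-40],[0,0,1.57]],[[-188,165,-40],[0,0,1.57]],[[-188,165,-40],[0,0,1.57]]]' 85
python3 - <<'E'
from h import *
im,ci=grab('wrist','w1.png');print(ray(ci,(280,208),True),read_state()['joints'])
E
```

```text
clock: 1.65
eef_pos: [437.0, 164.9, 213.2]
eef_rot: [-0.006, -3.141, 0.0]
force: [-0.5, -0.7, 0.2]
opening: 85.0
grip_force: 0.0
(array([358.42380221, 165.53617048, 334.21870715]), array([ 0.3071527 , -0.00230085, -0.95165746])) [-0.13953032  0.2115388  -0.3710699   1.99433929  0.0936479   0.95188665
  1.01009183]
```

View pics/c1.png

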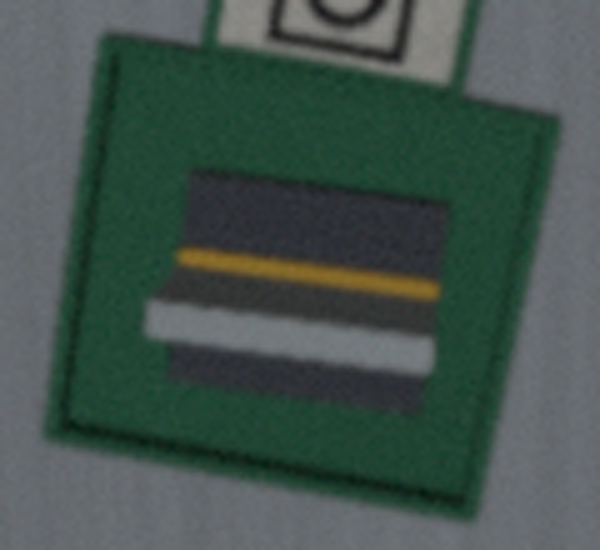

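View pics/w1.png

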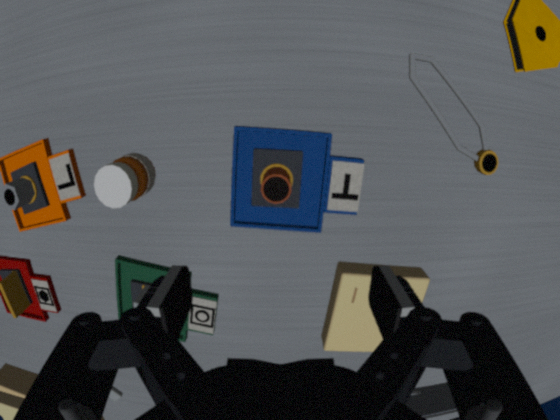

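The crop shows the T upright's top ends at about (219.6,183.6) and (276.8,190.8), with the green rim corners clear. w1 shows the tube's top ring at (276,188), its plate (251–302,148–208), the blue rim (232–331,126–232), and the brick at (375,305).

Run:
```python
from h import *
ci={'K':camera_info('wrist')['K'],'rvec':[-2.82912458,-6.03e-4,1.516e-4],'tvec':[-624.646,-40.0786,379.6706]}
f=lambda c,z:onz(ci,(190+c[0]/5,120+c[1]/5),z,True)[:2]
a,b=f((148,318),51),f((434,354),51);print('tee',(a+b)/2,np.linalg.norm(b-a),np.degrees(np.arctan2(*(b-a)[::-1])))
q=[f(c,12) for c in((103,35),(560,118),(475,518),(45,437))]
print('green',np.mean(q,0),[np.linalg.norm(q[i]-q[i-1]).round() for i in range(4)],np.degrees(np.arctan2(*(q[1]-q[0])[::-1])))
ci=camera_info('wrist');g=lambda c,z:onz(ci,c,z,True)[:2]
print('tube',g((276,189),51),'jar',g((113,188),62))
q=[g(c,12) for c in((235,126),(331,134),(322,232),(231,226))]
print('blue',np.mean(q,0),[np.linalg.norm(q[i]-q[i-1]).round() for i in range(4)],np.degrees(np.arctan2(*(q[2]-q[1])[::-1])))
q=[g(c,11) for c in((255,148),(302,151),(299,208),(251,204))];print('plate',np.mean(q,0),[np.linalg.norm(q[i]-q[i-1]).round() for i in range(4)],np.degrees(np.arctan2(*(q[2]-q[1])[::-1])))
q=[g(c,32) for c in((340,262),(424,266),(322,350))];print('brick',(q[1]+q[2])/2,q)
```

```text
tee [591.81337713  -2.80461235] 59.51807542417153 -7.601166169781875
green [5.88630519e+02 7.86904159e-02] [np.float64(96.0), np.float64(104.0), np.float64(97.0), np.float64(104.0)] -10.990635376751818
tube [431.90031283 161.35259177] jar [425.98985373   6.73381014]
blue [433.68355253 164.62049681] [np.float64(106.0), np.float64(95.0), np.float64(105.0), np.float64(98.0)] -3.2042040599701185
plate [430.96732341 161.56182456] [np.float64(59.0), np.float64(47.0), np.float64(60.0), np.float64(50.0)] -2.2019353243281437
brick [582.98560158 271.68110906] [array([516.00878742, 227.9584817 ]), array([525.1563116, 327.0763642]), array([640.81489156, 216.28585392])]
```

```bash
python3 -m pendant '[[[-5,-3.5,-50],[0,0,0]],[[-5,-3.5,-100],[0,0,0]],[[-5,-3.5,-140],[0,0,0]],[[-5,-3.5,-160],[0,0,0]],[[-5,-3.5,-173],[0,0,0]],[[-5,-3.5,-173],[0,0,0]],[[-5,-3.5,-173],[0,0,0]]]' 85
python3 -m pendant '[[[0,0,0],[0,0,0]],[[0,0,0],[0,0,0]],[[0,0,0],[0,0,0]],[[0,0,0],[0,0,0]],[[0,0,0],[0,0,0]],[[0,0,0],[0,0,0]],[[0,0,0],[0,0,0]],[[0,0,0],[0,0,0]]]' 10
```

```text
clock: 2.58
eef_pos: [432.6, 161.7, 41.1]
eef_rot: [0.002, 3.14, 0.001]
force: [0.1, 0.4, -0.4]
opening: 85.3
grip_force: 0.0
clock: 3.58
eef_pos: [432.2, 161.5, 40.8]
eef_rot: [0.001, 3.141, -0.0]
force: [-0.9, 0.2, 6.1]
opening: 26.4
grip_force: 58.6
```

```bash
python3 -m pendant '[[[0,0,25],[0,0,0]],[[0,0,60],[0,0,0]],[[10,8,90],[0,0,0]],[[35,25,100],[0,0,0]],[[65,45,100],[0,0,0]],[[95,65,100],[0,0,0]],[[125,85,100],[0,0,0]],[[148,100,95],[0,0,0]],[[158,108,80],[0,0,0]],[[158,108,60],[0,0,0]],[[158,108,45],[0,0,0]],[[158,108,45],[0,0,0]]]' 10
python3 -m pendant '[[[0,0,-6],[0,0,0]],[[0,0,-11],[0,0,0]],[[0,0,-14],[0,0,0]],[[0,0,-15.5],[0,0,0]],[[0,0,-15.5],[0,0,0]],[[0,0,-15.5],[0,0,0]]]' 10
```

```text
clock: 5.08
eef_pos: [588.3, 268.2, 83.3]
eef_rot: [-0.001, -3.138, 0.003]
force: [0.0, 0.0, -1.8]
opening: 26.9
grip_force: 59.3
clock: 5.82
eef_pos: [590.1, 269.6, 69.9]
eef_rot: [0.001, 3.141, 0.0]
force: [-0.5, -0.7, -2.1]
opening: 26.5
grip_force: 59.7
```

```bash
python3 -m pendant '[[[0,0,-0.7],[0,0,0]],[[0,0,-1.3],[0,0,0]],[[0,0,-1.3],[0,0,0]]]' 10
python3 -m pendant '[[[0,0,0],[0,0,0]],[[0,0,0],[0,0,0]],[[0,0,0],[0,0,0]],[[0,0,0],[0,0,0]],[[0,0,0],[0,0,0]],[[0,0,0],[0,0,0]]]' 60
python3 -m pendant '[[[0,0,30],[0,0,0]],[[0,0,70],[0,0,0]],[[0,-40,110],[0,0,0]],[[0,-100,110],[0,0,0]],[[0,-150,100],[0,0,0]],[[2,-200,90],[0,0,0]],[[2,-240,70],[0,0,-0.07]],[[2,-265,50],[0,0,-0.13]],[[2,-273,40],[0,0,-0.13]],[[2,-273,40],[0,0,-0.13]]]' 85
python3 - <<'E'
from h import *
grab('wrist','w2.png');grab('side','d2.png')
E
```

```text
clock: 6.2
eef_pos: [590.1, 269.6, 69.9]
eef_rot: [0.001, 3.141, 0.0]
force: [-4.0, -1.5, 9.1]
opening: 26.7
grip_force: 60.3
clock: 6.95
eef_pos: [590.0, 269.5, 68.5]
eef_rot: [-0.001, -3.142, -0.0]
force: [0.3, 0.3, -0.4]
opening: 60.3
grip_force: 0.0
clock: 8.2
eef_pos: [591.7, -3.1, 108.0]
eef_rot: [-0.203, -3.134, -0.001]
force: [0.1, 0.0, 0.2]
opening: 85.1
grip_force: 0.0
```

View pics/d2.png

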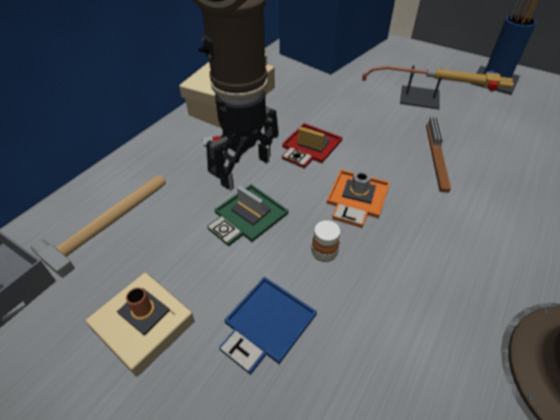

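The tube joint stands upright on the brick (140,305), the blue tray is empty and the T is untouched. Now the T.

```bash
python3 -m pendant '[[[0,0,-30],[0,0,0]],[[0,0,-55],[0,0,0]],[[0,0,-67],[0,0,0]],[[0,0,-67],[0,0,0]],[[0,0,-67],[0,0,0]]]' 85
python3 -m pendant '[[[0,0,0],[0,0,0]],[[0,0,0],[0,0,0]],[[0,0,0],[0,0,0]],[[0,0,0],[0,0,0]],[[0,0,0],[0,0,0]],[[0,0,0],[0,0,0]],[[0,0,0],[0,0,0]],[[0,0,0],[0,0,0]],[[0,0,0],[0,0,0]],[[0,0,0],[0,0,0]]]' 2
```

```text
clock: 8.93
eef_pos: [592.8, -3.0, 42.5]
eef_rot: [0.204, 3.133, 0.001]
force: [-0.0, -0.6, -0.3]
opening: 85.0
grip_force: 0.0
clock: 10.18
eef_pos: [592.1, -3.5, 41.6]
eef_rot: [0.205, 3.135, 0.0]
force: [-1.0, -0.4, 5.1]
opening: 7.3
grip_force: 59.2
```

```bash
python3 -m pendant '[[[0,0,25],[0,0,0]],[[0,0,60],[0,0,0]],[[-8,10,80],[0,0,0]],[[-30,32,85],[0,0,0.02]],[[-60,64,85],[0,0,0.04]],[[-90,96,85],[0,0,0.06]],[[-120,128,85],[0,0,0.06]],[[-145,155,75],[0,0,0.06]],[[-157,167,60],[0,0,0.06]],[[-158,168,35],[0,0,0.06]],[[-158,168,18],[0,0,0.06]],[[-158,168,18],[0,0,0.06]]]' 2
python3 -m pendant '[[[0,0,-7],[0,0,0]],[[0,0,-13],[0,0,0]],[[0,0,-16],[0,0,0]],[[0,0,-18],[0,0,0]],[[0,0,-19],[0,0,0]],[[0,0,-19],[0,0,0]]]' 2
```

```text
clock: 11.68
eef_pos: [432.0, 164.4, 58.2]
eef_rot: [-0.109, -3.136, 0.002]
force: [-0.6, -0.7, -3.1]
opening: 7.7
grip_force: 58.5
clock: 12.42
eef_pos: [434.1, 164.5, 41.6]
eef_rot: [0.111, 3.139, -0.001]
force: [-4.8, -1.6, 12.1]
opening: 7.3
grip_force: 61.1
```

```bash
python3 -m pendant '[[[0,0,0],[0,0,0]],[[0,0,0],[0,0,0]],[[0,0,0],[0,0,0]],[[0,0,0],[0,0,0]],[[0,0,0],[0,0,0]],[[0,0,0],[0,0,0]]]' 50
python3 -m pendant '[[[0,0,30],[0,0,0]],[[0,0,80],[0,0,0]],[[10,8,120],[0,0,0.03]],[[50,35,120],[0,0,0.07]],[[95,65,120],[0,0,0.07]],[[135,90,115],[0,0,0.07]],[[156,105,100],[0,0,0.07]],[[156,105,60],[0,0,0.07]],[[156,105,35],[0,0,0.07]],[[156,105,29],[0,0,0.07]],[[156,105,29],[0,0,0.07]],[[156,105,29],[0,0,0.07]]]' 85
python3 -m pendant '[[[0,0,0],[0,0,0]],[[0,0,0],[0,0,0]],[[0,0,0],[0,0,0]],[[0,0,0],[0,0,0]],[[0,0,0],[0,0,0]],[[0,0,0],[0,0,0]],[[0,0,0],[0,0,0]],[[0,0,0],[0,0,0]]]' 10
```

```text
clock: 13.18
eef_pos: [434.0, 164.5, 40.4]
eef_rot: [-0.111, -3.14, 0.0]
force: [0.5, 0.1, 0.4]
opening: 49.9
grip_force: 0.0
clock: 14.68
eef_pos: [590.8, 269.9, 70.9]
eef_rot: [0.001, 3.14, 0.002]
force: [0.3, -0.0, -0.2]
opening: 84.9
grip_force: 0.0
clock: 15.68
eef_pos: [590.3, 269.7, 70.0]
eef_rot: [0.001, 3.141, 0.001]
force: [-1.0, 0.8, 6.3]
opening: 26.4
grip_force: 59.2
```

```bash
python3 -m pendant '[[[0,0,25],[0,0,0]],[[0,-5,50],[0,0,0]],[[0,-30,60],[0,0,-0.03]],[[0,-70,60],[0,0,-0.07]],[[0,-110,60],[0,0,-0.11]],[[0,-150,60],[0,0,-0.15]],[[-1,-190,60],[0,0,-0.15]],[[-2,-230,50],[0,0,-0.15]],[[-2,-258,35],[0,0,-0.15]],[[-2,-269,10],[0,0,-0.15]],[[-2,-269,-10],[0,0,-0.15]],[[-2,-269,-10],[0,0,-0.15]]]' 10
python3 -m pendant '[[[0,0,-8],[0,0,0]],[[0,0,-14],[0,0,0]],[[0,0,-17],[0,0,0]],[[0,0,-19],[0,0,0]],[[0,0,-20],[0,0,0]],[[0,0,-20],[0,0,0]]]' 10
python3 - <<'E'
from h import *
grab('side','d3.png')
E
```

```text
clock: 17.18
eef_pos: [585.6, -1.6, 57.2]
eef_rot: [-0.24, -3.127, 0.002]
force: [-0.6, 0.5, -2.6]
opening: 26.2
grip_force: 59.3
clock: 17.92
eef_pos: [588.1, 0.6, 40.9]
eef_rot: [0.236, 3.132, -0.001]
force: [-4.6, -0.5, 8.9]
opening: 26.3
grip_force: 60.8
```

View pics/d3.png

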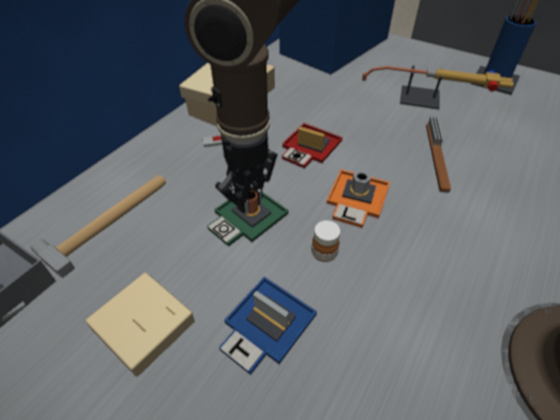

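The T joint stands in the blue tray (270,315) and the tube is down in green (250,208), still held.

```bash
python3 -m pendant '[[[0,0,0],[0,0,0]],[[0,0,0],[0,0,0]],[[0,0,0],[0,0,0]],[[0,0,0],[0,0,0]],[[0,0,0],[0,0,0]],[[0,0,0],[0,0,0]]]' 60
python3 -m pendant '[[[0,0,40],[0,0,0]],[[0,0,90],[0,0,0]],[[-20,-20,140],[0,0,0.1]],[[-60,-60,172],[0,0,0.2]],[[-100,-100,172],[0,0,0.3]],[[-130,-130,172],[0,0,0.32]],[[-152,-156,172],[0,0,0.32]],[[-152,-156,172],[0,0,0.32]],[[-152,-156,172],[0,0,0.32]],[[-152,-156,172],[0,0,0.32]]]' 85
python3 - <<'E'
from h import *
im,ci=grab('wrist','w4.png');np.save('w4.npy',ci,allow_pickle=True)
E
```

```text
clock: 18.73
eef_pos: [588.0, 0.5, 39.4]
eef_rot: [-0.237, -3.133, -0.0]
force: [-0.1, 0.3, 0.7]
opening: 59.7
grip_force: 0.0
clock: 19.98
eef_pos: [436.7, -154.5, 211.5]
eef_rot: [-0.268, 3.13, 0.001]
force: [-0.0, 0.2, 0.9]
opening: 85.1
grip_force: 0.0
```

View pics/w4.png

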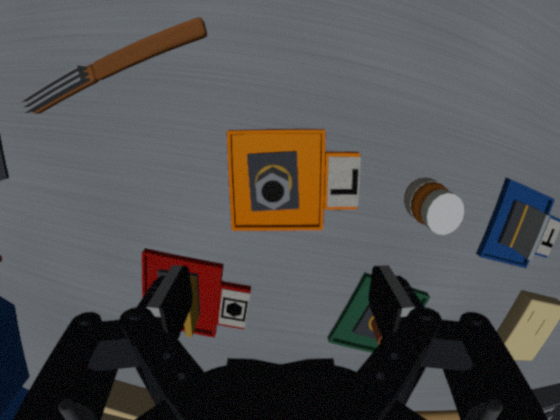

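The orange tray (226–326,129–231) holds the nut, its top at (273,190) and plate corners about (248,153),(297,151),(299,208),(250,211).

Run:
```python
from h import *
ci=camera_info('wrist');g=lambda c,z:onz(ci,c,z,True)[:2]
print(read_state()['eef_pos'],'nut',g((273,190),47))
for n,C,z in(('orange',((228,130),(325,129),(324,230),(231,230)),12),('plate',((248,153),(297,151),(299,208),(250,211)),11)):
    q=[g(c,z) for c in C];print(n,np.mean(q,0),[np.linalg.norm(q[i]-q[i-1]).round() for i in range(4)],np.degrees([np.arctan2(*(q[2]-q[1])[::-1]),np.arctan2(*(q[3]-q[0])[::-1])]))
```

```text
[ 436.66091737 -154.54095539  211.42948346] nut [ 434.26926    -161.36234506]
orange [ 433.88772555 -158.1837895 ] [np.float64(106.0), np.float64(96.0), np.float64(106.0), np.float64(99.0)] [11.25289155  9.24271885]
plate [ 434.64842196 -161.64138466] [np.float64(61.0), np.float64(49.0), np.float64(60.0), np.float64(51.0)] [12.57659582 10.34444983]
```

```bash
python3 -m pendant '[[[-2,-6,-50],[0,0,0.03]],[[-2,-6,-100],[0,0,0.03]],[[-2,-6,-140],[0,0,0.03]],[[-2,-6,-160],[0,0,0.03]],[[-2,-6,-171],[0,0,0.03]],[[-2,-6,-171],[0,0,0.03]],[[-2,-6,-171],[0,0,0.03]]]' 85
python3 -m pendant '[[[0,0,0],[0,0,0]],[[0,0,0],[0,0,0]],[[0,0,0],[0,0,0]],[[0,0,0],[0,0,0]],[[0,0,0],[0,0,0]],[[0,0,0],[0,0,0]],[[0,0,0],[0,0,0]],[[0,0,0],[0,0,0]]]' 10
```

```text
clock: 20.9
eef_pos: [434.7, -161.5, 41.3]
eef_rot: [-0.313, 3.125, -0.001]
force: [-0.4, -0.6, 0.4]
opening: 85.0
grip_force: 0.0
clock: 21.9
eef_pos: [434.2, -161.7, 41.0]
eef_rot: [-0.312, 3.126, -0.001]
force: [-2.0, 0.8, 6.9]
opening: 29.5
grip_force: 59.3
```

```bash
python3 -m pendant '[[[0,0,25],[0,0,0]],[[0,0,60],[0,0,0]],[[5,15,95],[0,0,0]],[[22,60,110],[0,0,-0.05]],[[38,105,110],[0,0,-0.1]],[[54,150,110],[0,0,-0.15]],[[71,195,110],[0,0,-0.2]],[[87,240,110],[0,0,-0.2]],[[103,285,110],[0,0,-0.2]],[[119,330,110],[0,0,-0.2]],[[135,375,105],[0,0,-0.2]],[[150,415,90],[0,0,-0.2]]]' 10
python3 -m pendant '[[[6,16,-20],[0,0,0]],[[6,16,-40],[0,0,0]],[[6,16,-48],[0,0,0]],[[6,16,-52],[0,0,0]],[[6,16,-57],[0,0,0]],[[6,16,-60],[0,0,0]],[[6,16,-61.5],[0,0,0]],[[6,16,-62],[0,0,0]],[[6,16,-62],[0,0,0]]]' 10
```

```text
clock: 23.4
eef_pos: [584.4, 255.3, 130.4]
eef_rot: [0.001, 3.141, 0.001]
force: [1.4, -0.7, -3.5]
opening: 29.1
grip_force: 60.3
clock: 24.52
eef_pos: [590.2, 269.3, 70.1]
eef_rot: [0.002, 3.141, -0.001]
force: [-3.5, -1.9, 7.1]
opening: 28.9
grip_force: 61.7
```

```bash
python3 -m pendant '[[[0,0,0],[0,0,0]],[[0,0,0],[0,0,0]],[[0,0,0],[0,0,0]],[[0,0,0],[0,0,0]],[[0,0,0],[0,0,0]],[[0,0,0],[0,0,0]]]' 60
python3 -m pendant '[[[0,0,40],[0,0,0]],[[0,0,90],[0,0,0]],[[0,-40,130],[0,0,0]],[[0,-100,144],[0,0,0]],[[0,-160,144],[0,0,0]],[[0,-220,144],[0,0,0]],[[0,-280,144],[0,0,0]],[[0,-340,144],[0,0,0]],[[0,-400,144],[0,0,0]],[[0,-460,144],[0,0,0]],[[5,-505,144],[0,0,0]],[[5,-519,144],[0,0,0]]]' 85
python3 -m pendant '[[[0,0,0],[0,0,0]],[[0,0,0],[0,0,0]]]' 85
python3 - <<'E'
from h import *
im,ci=grab('wrist','w5.png');np.save('w5.npy',ci,allow_pickle=True);print(read_state()['eef_pos'])
E
```

```text
clock: 25.28
eef_pos: [590.0, 269.5, 68.4]
eef_rot: [-0.001, -3.142, -0.0]
force: [0.0, -0.2, 0.2]
opening: 60.2
grip_force: 0.0
clock: 26.78
eef_pos: [594.2, -253.7, 212.1]
eef_rot: [-0.009, -3.141, 0.002]
force: [-0.3, 1.0, -0.7]
opening: 84.6
grip_force: 0.0
clock: 27.02
eef_pos: [595.4, -247.1, 212.5]
eef_rot: [-0.003, 3.142, 0.002]
force: [0.6, 0.1, 0.3]
opening: 85.0
grip_force: 0.0
[ 595.43571793 -247.05351005  212.63020721]
```

View pics/w5.png

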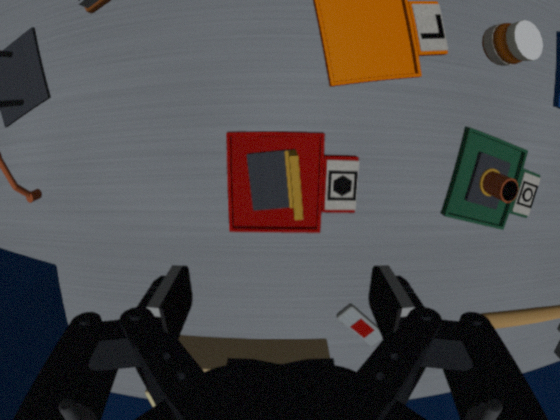

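The red tray spans (228–324,131–232); the corner joint's brass strip runs from about (292,153) to (299,219), on the +y side. A closer crop is needed.

Run:
```python
import cv2
im=cv2.imread('pics/w5.png');cv2.imwrite('pics/c5.png',cv2.resize(im[135:230,235:335],None,fx=6,fy=6,interpolation=cv2.INTER_CUBIC))
```

```text
(no output)
```

View pics/c5.png

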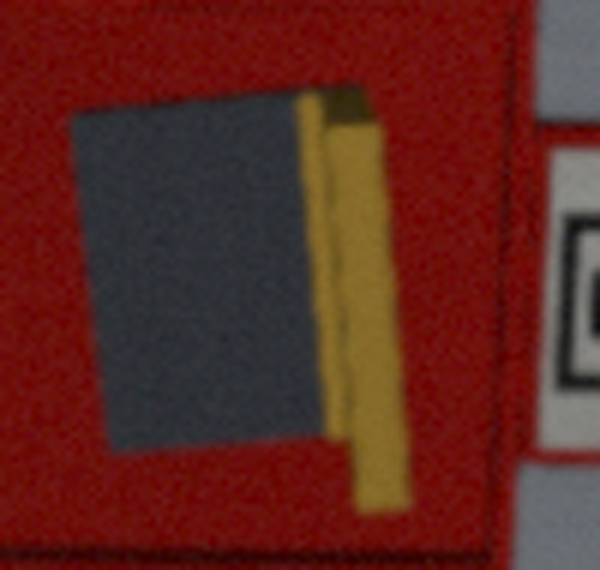

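The brass top face in the crop has end centres (354,123) and (383,512).

Run:
```python
from h import *
ci=camera_info('wrist');g=lambda c,z:onz(ci,c,z,True)[:2];f=lambda c,z:g((235+c[0]/6,135+c[1]/6),z)
a,b=f((354,123),51),f((383,512),51);th=np.arctan2(*(b-a)[::-1]);m=(a+b)/2
print(read_state()['eef_pos'],'strip',m,np.linalg.norm(b-a),th,'origin',m+21*np.array([np.sin(th),-np.cos(th)]))
q=[f(c,11) for c in((72,112),(110,452),)];print(np.arctan2(*(q[1]-q[0])[::-1]))
q=[g(c,12) for c in((228,131),(324,132),(321,232),(230,233))]
print('red',np.mean(q,0),[np.linalg.norm(q[i]-q[i-1]).round() for i in range(4)],np.arctan2(*(q[3]-q[0])[::-1]),np.arctan2(*(q[2]-q[1])[::-1]))
```

```text
[ 595.43571793 -247.05351005  212.63020721] strip [ 590.00470549 -232.00875514] 60.54333664506846 0.08815412496677162 origin [ 591.85354534 -252.9272109 ]
0.08783984903791109
red [ 594.86526367 -251.32470377] [np.float64(108.0), np.float64(95.0), np.float64(106.0), np.float64(98.0)] -0.018955201138270827 0.006890270312635919
```

```bash
python3 -m pendant '[[[-5,17.5,-50],[0,0,0.09]],[[-5,17.5,-100],[0,0,0.09]],[[-5,17.5,-140],[0,0,0.09]],[[-5,17.5,-160],[0,0,0.09]],[[-5,17.5,-171],[0,0,0.09]],[[-5,17.5,-171],[0,0,0.09]],[[-5,17.5,-171],[0,0,0.09]]]' 85
```

```text
clock: 27.95
eef_pos: [591.0, -232.2, 42.9]
eef_rot: [-0.14, 3.136, -0.001]
force: [-0.1, -0.3, -0.4]
opening: 85.0
grip_force: 0.0
```

```bash
python3 -m pendant '[[[0,0,0],[0,0,0]],[[0,0,0],[0,0,0]],[[0,0,0],[0,0,0]],[[0,0,0],[0,0,0]],[[0,0,0],[0,0,0]],[[0,0,0],[0,0,0]],[[0,0,0],[0,0,0]],[[0,0,0],[0,0,0]],[[0,0,0],[0,0,0]],[[0,0,0],[0,0,0]]]' 2
python3 -m pendant '[[[0,0,15],[0,0,0]],[[0,0,35],[0,0,0]],[[0,0,55],[0,0,0]],[[0,0,70],[0,0,0]],[[0,0,70],[0,0,0]],[[0,0,70],[0,0,0]]]' 2
python3 - <<'E'
from h import *
im,ci=grab('side','d6.png')
cv2.imwrite('pics/c6.png',cv2.resize(im[60:230,170:400,::-1],None,fx=3,fy=3))
E
```

```text
clock: 29.2
eef_pos: [590.1, -232.2, 41.6]
eef_rot: [-0.14, 3.138, -0.0]
force: [-1.0, -1.6, 3.7]
opening: 7.1
grip_force: 59.3
clock: 29.95
eef_pos: [589.6, -232.0, 111.2]
eef_rot: [0.14, -3.138, -0.0]
force: [-0.7, 0.2, -3.2]
opening: 7.5
grip_force: 58.5
```

View pics/c6.png

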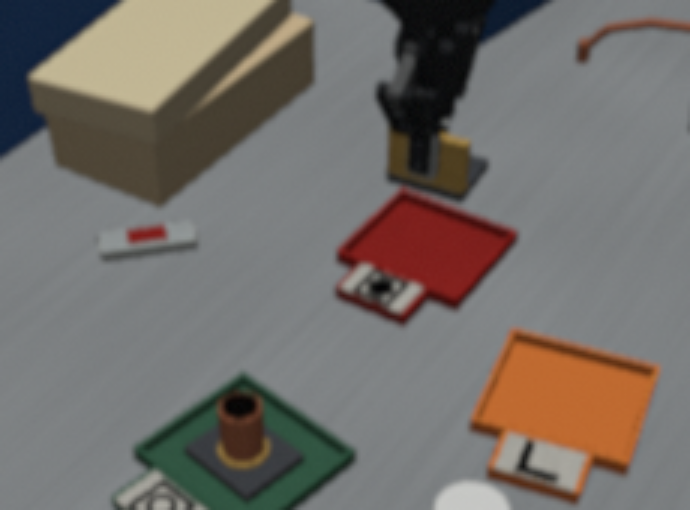

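The corner joint hangs level in the gripper, and the red and orange trays are empty.

```bash
python3 -m pendant '[[[-15,9,5],[0,0,0]],[[-45,27,5],[0,0,0.03]],[[-80,48,5],[0,0,0.06]],[[-115,68,5],[0,0,0.09]],[[-145,86,0],[0,0,0.09]],[[-160,95,-10],[0,0,0.09]],[[-160,95,-30],[0,0,0.09]],[[-160,95,-50],[0,0,0.09]],[[-160,95,-58],[0,0,0.09]],[[-160,95,-64],[0,0,0.09]],[[-160,95,-69],[0,0,0.09]],[[-160,95,-69],[0,0,0.09]]]' 2
python3 -m pendant '[[[0,0,-1],[0,0,0]],[[0,0,-2],[0,0,0]],[[0,0,-2],[0,0,0]]]' 2
```

```text
clock: 31.5
eef_pos: [430.0, -137.0, 42.4]
eef_rot: [0.281, -3.129, -0.0]
force: [-0.5, -0.3, -4.0]
opening: 6.8
grip_force: 58.4
clock: 31.88
eef_pos: [430.3, -137.1, 41.6]
eef_rot: [-0.281, 3.128, -0.001]
force: [-3.8, -0.1, 10.0]
opening: 7.4
grip_force: 60.7
```

```bash
python3 -m pendant '[[[0,0,0],[0,0,0]],[[0,0,0],[0,0,0]],[[0,0,0],[0,0,0]],[[0,0,0],[0,0,0]],[[0,0,0],[0,0,0]],[[0,0,0],[0,0,0]]]' 45
python3 -m pendant '[[[0,0,30],[0,0,0]],[[0,0,80],[0,0,0]],[[15,35,120],[0,0,-0.05]],[[35,85,130],[0,0,-0.1]],[[55,135,130],[0,0,-0.15]],[[75,185,130],[0,0,-0.18]],[[95,235,130],[0,0,-0.18]],[[115,285,130],[0,0,-0.18]],[[135,335,130],[0,0,-0.18]],[[150,380,120],[0,0,-0.18]],[[160,406,100],[0,0,-0.18]],[[160,406,80],[0,0,-0.18]]]' 85
python3 -m pendant '[[[0,0,-30],[0,0,0]],[[0,0,-45],[0,0,0]],[[0,0,-50],[0,0,0]],[[0,0,-50],[0,0,0]],[[0,0,-50],[0,0,0]]]' 85
```

```text
clock: 32.62
eef_pos: [430.0, -137.0, 40.5]
eef_rot: [0.281, -3.129, -0.0]
force: [-0.3, 0.3, -0.4]
opening: 45.3
grip_force: 0.0
clock: 34.12
eef_pos: [589.5, 271.9, 119.4]
eef_rot: [0.004, -3.141, -0.003]
force: [-1.7, 0.1, 0.1]
opening: 85.1
grip_force: 0.0
clock: 34.75
eef_pos: [590.6, 269.2, 71.6]
eef_rot: [0.002, 3.14, 0.001]
force: [0.1, -0.5, -0.3]
opening: 84.9
grip_force: 0.0
```

```bash
python3 -m pendant '[[[0,0,0],[0,0,0]],[[0,0,0],[0,0,0]],[[0,0,0],[0,0,0]],[[0,0,0],[0,0,0]],[[0,0,0],[0,0,0]],[[0,0,0],[0,0,0]],[[0,0,0],[0,0,0]],[[0,0,0],[0,0,0]]]' 10
python3 -m pendant '[[[0,0,25],[0,0,0]],[[0,-5,60],[0,0,0]],[[0,-35,80],[0,0,0]],[[0,-80,80],[0,0,0]],[[0,-130,80],[0,0,0]],[[0,-180,80],[0,0,0]],[[0,-230,80],[0,0,0]],[[0,-280,80],[0,0,0]],[[0,-330,80],[0,0,0]],[[0,-380,80],[0,0,0]],[[2,-430,80],[0,0,0]],[[4,-480,80],[0,0,0]]]' 10
python3 -m pendant '[[[1,-28,0],[0,0,0]],[[1,-40,-15],[0,0,0]],[[1,-40,-50],[0,0,0]],[[1,-40,-80],[0,0,0]],[[1,-40,-96],[0,0,0]],[[1,-40,-103],[0,0,0]],[[1,-40,-106],[0,0,0]],[[1,-40,-108],[0,0,0]],[[1,-40,-109],[0,0,0]],[[1,-40,-109],[0,0,0]]]' 10
```

```text
clock: 35.75
eef_pos: [590.2, 269.3, 70.9]
eef_rot: [0.001, 3.141, 0.001]
force: [-0.1, 0.8, 6.2]
opening: 29.0
grip_force: 61.0
clock: 37.25
eef_pos: [593.0, -212.6, 149.4]
eef_rot: [-0.001, -3.14, -0.001]
force: [0.5, -0.4, -3.0]
opening: 28.5
grip_force: 60.1
clock: 38.5
eef_pos: [595.2, -251.2, 42.0]
eef_rot: [0.001, 3.141, -0.0]
force: [-0.2, 0.3, -2.6]
opening: 28.7
grip_force: 60.1
```

```bash
python3 -m pendant '[[[0,0,-1],[0,0,0]],[[0,0,-1.7],[0,0,0]],[[0,0,-1.7],[0,0,0]]]' 10
python3 -m pendant '[[[0,0,0],[0,0,0]],[[0,0,0],[0,0,0]],[[0,0,0],[0,0,0]],[[0,0,0],[0,0,0]],[[0,0,0],[0,0,0]],[[0,0,0],[0,0,0]]]' 60
python3 -m pendant '[[[0,0,40],[0,0,0]],[[0,0,90],[0,0,0]],[[0,30,140],[0,0,0]],[[0,80,190],[0,0,0]],[[0,130,240],[0,0,0]],[[0,170,280],[0,0,0]],[[0,170,280],[0,0,0]],[[0,170,280],[0,0,0]]]' 60
python3 - <<'E'
from h import *
im,ci=grab('side','d7.png')
im,ci=grab('wrist','w7.png')
E
```

```text
clock: 38.88
eef_pos: [595.2, -251.2, 41.9]
eef_rot: [0.002, 3.141, -0.001]
force: [-5.7, 1.3, 12.3]
opening: 28.8
grip_force: 62.1
clock: 39.62
eef_pos: [595.0, -251.0, 39.7]
eef_rot: [-0.001, -3.142, -0.0]
force: [-0.1, 0.2, 0.4]
opening: 59.9
grip_force: 0.0
clock: 40.62
eef_pos: [595.0, -80.9, 320.1]
eef_rot: [-0.0, 3.141, -0.001]
force: [0.4, -0.5, -0.8]
opening: 59.6
grip_force: 0.0
```

View pics/d7.png

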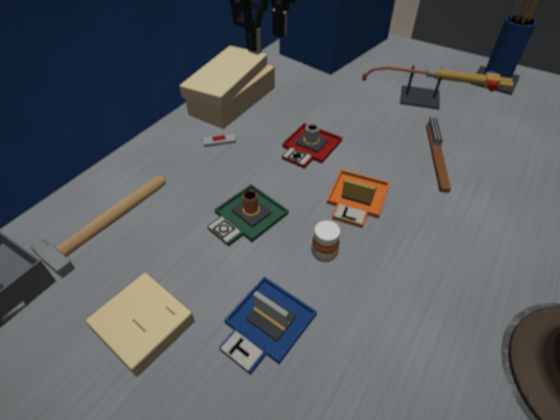

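View pics/w7.png

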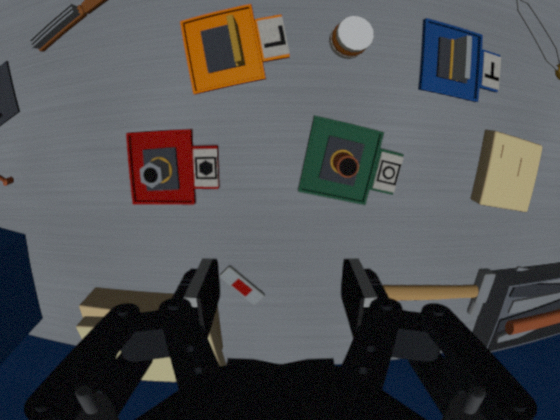

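Both views show every joint flat and well inside its own tray: T in blue (452,60), corner in orange (224,47), tube in green (342,160), nut in red (161,167). The jar is unmoved and the gripper is clear.

```bash
python3 -c "
from workcell import sign_off;print(sign_off())"
```

```text
the job is handed in; nothing more can be done
None
```

All four joints are upright in their own trays, the flux jar is where it stood, and I handed the job in after about 41 s of robot time; the sign-off gave no verdict.

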